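# Present a nested pair of bushing cups to the fixture's gap sensor

## Task

At the latch fixture, set the brass bushing cup into the mouth of the black-oxide steel cup while that one stands on the bench, so that the two sit nested and fully home, and let go of the brass cup. Then grip the steel cup, carry the nested pair upright over the green fixture's walls and finish while still holding it level and still, centred over the blue sensor puck with its underside about one centimetre above the puck. Nothing may ever touch the fixture or its cam lever, and leave the striker, the two latch housings and the roller where they are.

Things in the scene. Friction and masses are not known exactly. Their poses are not given: they have to be found in the camera images.
- steel_cup: black-oxide steel bushing cup, round and straight-sided, open at the top, standing upright and loose on the bench: 56 mm in diameter, 30 mm tall, wall 3 mm (mouth 50 mm wide), floor 4 mm thick. 0.1 to 0.2 kg. Origin: centre of its underside; z up its axis.
- brass_cup: yellow brass bushing cup of the same form but slimmer and taller: 45 mm in diameter, 46 mm tall, wall 3 mm, floor 4 mm; upright and loose on the bench. It nests in the steel cup with 2.5 mm play all round; fully home it stands on that floor, its origin 4 mm above the steel cup origin, and 20 mm of it stays above the steel rim. 0.1 to 0.2 kg. Origin: centre of its underside; z up its axis.
- fixture: green cast-iron well fixed to the bench, 206 mm square outside, 170 mm inside, walls 18 mm thick. Wall tops above the bench: +y wall 60 mm, -x and -y walls 50 mm, +x wall 30 mm. Its floor is a pale plate 16 mm above the bench. Origin: centre of its underside; x, y along its sides, z up. Position and yaw differ each time.
- sensor (a point): centre of the top face of the blue sensor puck (44 mm in diameter, standing 4 mm above the pale plate in the middle of the fixture), 20 mm above the bench; axes as the fixture's.
- cam_lever (a joint): angle of the cam lock lever, turning stiffly about a vertical pivot on the +y wall top, at x -30, y +94 mm in the fixture frame. 0: lying along the wall towards fixture +x; positive: swung outward, away from the well. Starts parked at 0 to 0.7 rad, clear of the space above the plate; leave alone.
- lever_tip (a point): centre of the red ball (20 mm in diameter) at the end of the cam lever, 110 mm from its pivot; the ball's top, about 82 mm above the bench, is the highest point of the fixture.
- striker: chromed door striker, a 60 by 36 mm plate with an upright loop, 35 mm tall, loose on the bench; leave alone. Origin: centre of its underside.
- housing_a: black latch housing, a slotted block 66 by 50 by 30 mm, loose on the bench; leave alone. Origin: centre of its underside.
- housing_b: second black latch housing, the same as the first; leave alone. Origin: centre of its underside.
- roller: yellow nylon roller, a grooved spool 32 mm in diameter and 28 mm tall, standing on end; leave alone. Origin: centre of its underside.
There are look-alikes about, which are no part of the job. What is shaped like the steel_cup but orange or turquoise is not meant. There is more than one size of the brass_cup; the job needs the larger.

How it is judged:
By the outcome, as a careful person would: the job done as asked, in the order asked, and still so for the second after the job is handed in, while the arm keeps its last pose, push and grip.
It also fails if it takes over 51 s, if anything falls off the work surface, if the arm or the gripper's body presses on something with over 40 N, if the wrist force passes 120 N, or if a joint passes its speed limit or range.

## Robot

A 6-joint arm with a two-finger parallel gripper is mounted at the origin on the work surface. World frame = base frame: x ahead of the robot, y to its left, z up, the work surface at z = 0. Lengths are in m, angles in degrees, forces in N, time in s.
With the tool pointing down it reaches from about 0.375 to 0.9 m from the base axis. Payload 3.1 kg.
Tool frame: the origin (TCP) lies at the very end of the fingers, on their centre line; the grasp point (between the pads) lies behind it (bot.grip_depth is the z of the grasp point in the tool frame, in m); z points along the fingers, y is the direction in which the jaws open and shut (so a half turn about z gives the same grasp; the last joint's range is limited). The gripper opens to 87 mm and grips with 3 to 60 N. Pads are 19 mm wide; open, the fingers measure 117 mm over their backs; the gripper's body (75 mm by 190 mm) begins 51 mm behind the grasp point.
Start: joints at [-81.159, 30.224, 82.088, -0, 67.689, -10.227], TCP at [0.204, -0.591, 0.223] pointing down, gripper open.
Joint ranges: [-176.69, 176.69], [-43.24, 126.21], [12.49, 139.97], [-82, 262], [0, 151.66], [-163.58, 163.58]. Speed limits (degrees/s): [159.86, 159.86, 180, 180, 180, 180].

## Interface

Orientations are given as a 3x3 rotation matrix whose columns are the frame's x, y, z axes.
In Python, from rig import bot, vision gives the robot as it stands. The module is installed in compiled form; this text tells all that it offers.
- The arm moves only by the shell command python3 -m jog 'ROWS'. ROWS is JSON, a list of rows, each a list of 3 entries, a list of its own where there are three numbers: the shift along the tool's x, y, z in mm, then the turn, a rotation vector about the tool's x, y, z in degrees, then the closure, from 0 (fully open) to 1 (shut). In form: [[[dx, dy, dz], [wx, wy, wz], fingers], ...]. A call has 1 to 12 rows; each row is the pose to reach, as a shift and turn from the pose commanded when the call began, along the tool's axes at that moment; what a row does not reach only later rows make up. A row lasts 1/12 s, in which the tool goes at most 41.7 mm and 7.16 degrees, less where a joint would pass 70% of its speed; a pose out of reach is approached as far as the arm can. A call with a gripper value outside its range is refused whole. The fingers move at their own pace and stop on an object; the grip force is fixed at half the most. Time passes only in rows, so rows that repeat a pose let the fingers close. It gives the time, the measured TCP pose, the force and the opening at its end, in the units of the state.
- bot.read_state(): the state, without advancing time (a new reading comes with each control period).
- vision.capture(name): name is "side" or "top" or "wrist"; returns the picture (384x512x3 uint8, red, green, blue); there is no depth.
- vision.camera_info(name): a dict with "intrinsics" (3x3 intrinsics, pixels), "dist" ([k1, k2, p1, p2, k3] as OpenCV has them; the pictures are not rectified), "camera_from_world" (4x4, takes a point from world to camera coordinates); the wrist camera has in their place "mount" (4x4, takes a point from camera to tool coordinates, whose origin is the TCP and whose axes are the flange's). Camera axes: x right, y up, looking along -z (the intrinsics and any distortion apply to the point x, -y, -z); pixel columns grow to the right and rows downward; lengths in m; the calibration is good to about 2 mm. A picture is of the moment at which its call begins: read the wrist's pose just before it. camera_info takes no time and is no camera call.
- bot.hand_in(): hands the job in, once; it reports no verdict.
The state is a dict: "time_s": time; "joint_positions": joint angles; "qvel": joint speeds; "tau": joint torques, N m; "position": TCP position; "tcp_rot": TCP orientation; "force": force on the tool from outside, world axes, zero at the start; "moment": the same for the moment, N m; "opening": opening from 0.0 (shut) to 1.0 (fully open).
Only numpy, scipy, OpenCV 4.12 (cv2) and the standard library are available. Lean on these libraries where they do the work, as an engineer would, in place of code of your own. Each camera call takes 0.05 s, during which the arm holds its last target. There are 200 camera calls.

## Working session

There is one attempt and no reset: what is moved stays moved. The work goes in short steps, Python scripts to look and compute and a shell command to move; the robot and the scene stay as the last step left them, time stands still between calls to the robot, and variables do not carry over. Pictures are saved under pics/ and viewed, about 8 in all and at most 12, crops included, and the job is handed in when it is done.

```bash
mkdir -p pics
cat > h.py <<'E'
import numpy as np, cv2
from rig import bot, vision
def cap(name, out=None):
    s=bot.read_state(); im=vision.capture(name)
    if out: cv2.imwrite('pics/'+out, im[:,:,::-1])
    return s,im
def cam(name,s=None):
    c=vision.camera_info(name); K=np.array(c['intrinsics']); d=np.array(c['dist'],float)
    if name=='wrist':
        T=np.eye(4);T[:3,:3]=s['tcp_rot'];T[:3,3]=s['position'];W=T@np.array(c['mount'])
    else: W=np.linalg.inv(np.array(c['camera_from_world']))
    return K,d,W
def px2w(name,uv,z,s=None):
    K,d,W=cam(name,s)
    p=cv2.undistortPoints(np.array(uv,float).reshape(-1,1,2),K,d)[:,0]
    r=np.c_[p[:,0],-p[:,1],-np.ones(len(p))]@W[:3,:3].T
    o=W[:3,3]; t=(np.asarray(z)-o[2])/r[:,2]
    return o+r*t[:,None]
def w2px(name,P,s=None):
    K,d,W=cam(name,s); P=np.array(P,float).reshape(-1,3)
    q=(P-W[:3,3])@W[:3,:3]; q=q*[1,-1,-1]
    return cv2.projectPoints(q,np.zeros(3),np.zeros(3),K,d)[0][:,0]
E
python3 - <<'E'
from h import *
s,t=cap('top');_,w=cap('side')
cv2.imwrite('pics/top.png',cv2.resize(t[:,:,::-1],(800,600),interpolation=cv2.INTER_CUBIC)); cv2.imwrite('pics/side.png',w[:,:,::-1])
print(s); print(bot.grip_depth)
for n in('top','side'):
    print(n,cam(n)[2].round(3))
print(vision.camera_info('wrist'))
E
```

```text
{'time_s': 0.0, 'joint_positions': array([-8.11594719e+01,  3.02792771e+01,  8.21558158e+01, -5.13028461e-05,
        6.76876328e+01, -1.02268321e+01]), 'qvel': array([-0.06241973, -0.01572146,  0.08188897,  0.04399462, -0.06199571,
        0.02257628]), 'tau': array([ 1.09203636e-03, -4.40040314e+01, -1.76590705e+01,  6.31712261e-02,
        5.80286491e-02, -1.52104994e-04]), 'position': array([ 0.20409468, -0.58997547,  0.22157145]), 'tcp_rot': array([[ 9.45135117e-01,  3.26679510e-01, -3.30006142e-04],
       [ 3.26679456e-01, -9.45132823e-01,  2.11639171e-03],
       [ 3.79482170e-04, -2.10808236e-03, -9.99997706e-01]]), 'force': array([ 0.38180804, -0.27789726, -0.60727569]), 'moment': array([-0.02240531,  0.00036423,  0.00627843]), 'opening': 1.002108037584679}
-0.0187
top [[ 0.023  0.992 -0.126  0.428]
 [-1.     0.022 -0.005  0.103]
 [-0.002  0.126  0.992  1.186]
 [ 0.     0.     0.     1.   ]]
side [[-0.697  0.425 -0.578 -0.006]
 [-0.717 -0.429  0.549  0.643]
 [-0.014  0.797  0.604  0.657]
 [ 0.     0.     0.     1.   ]]
{'intrinsics': array([[303.06563206,   0.        , 254.45945738],
       [  0.        , 303.06563206, 190.92484288],
       [  0.        ,   0.        ,   1.        ]]), 'dist': array([0.01309906, 0.        , 0.        , 0.        , 0.        ]), 'mount': array([[ 1.00889090e-04,  9.54708339e-01,  2.97543237e-01,
         8.23294403e-02],
       [ 9.99999860e-01, -2.50609118e-04,  4.65040107e-04,
        -6.27108399e-04],
       [ 5.18544716e-04,  2.97543149e-01, -9.54708231e-01,
        -1.61109884e-01],
       [ 0.00000000e+00,  0.00000000e+00,  0.00000000e+00,
         1.00000000e+00]])}
```

View pics/top.png

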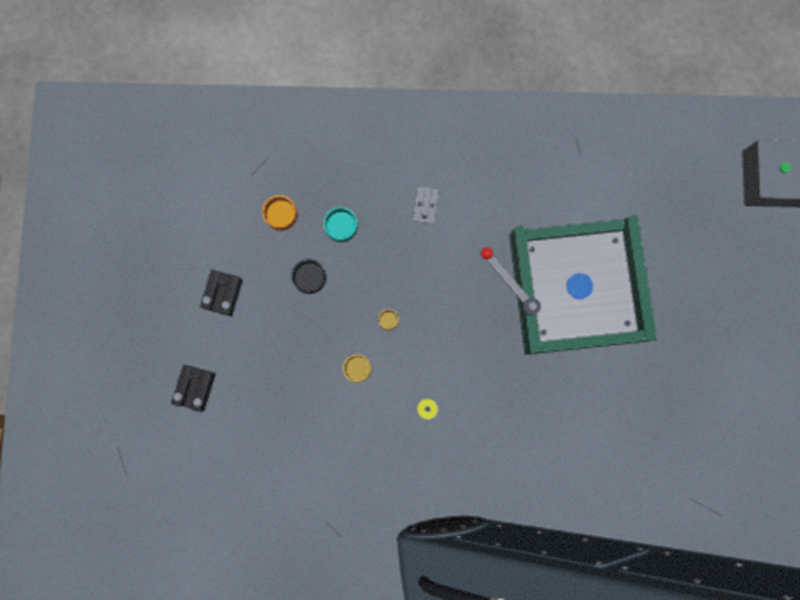

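View pics/side.png

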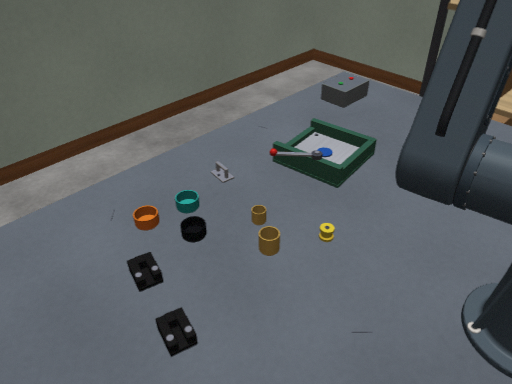

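Run:
```python
from h import *
k=1.5625
def blob(im,uv,cond,r=25):
    u,v=[int(a/k) for a in uv]; a=im[v-r:v+r,u-r:u+r].astype(int); m=cond(a[...,0],a[...,1],a[...,2]).astype('uint8')
    n,l,st,c=cv2.connectedComponentsWithStats(m); i=1+np.argmin([np.hypot(*(x-r)) - 0.01*q[4] for x,q in zip(c[1:],st[1:])])
    pts=np.argwhere(l==i)[:,::-1].astype('float32')
    (cx,cy),rad=cv2.minEnclosingCircle(pts); return (cx+u-r,cy+v-r,rad,st[i,4])
im=cv2.imread('pics/top.png'); im=cv2.resize(im,(512,384),interpolation=cv2.INTER_AREA)[:,:,::-1]
yl=lambda r,g,b:(r-b>50)
for n,uv,c,z in [('steel',(309,277),lambda r,g,b:(r+g+b<200),.025),('brass',(357,368),yl,.04),('small',(388,320),yl,.03),('puck',(580,286),lambda r,g,b:b-r>60,.02),('tip',(487,253),lambda r,g,b:r-g>80,.072),('turq',(340,225),lambda r,g,b:b-r>60,.025)]:
    u=blob(im,uv,c); p=px2w('top',[u[:2],(u[0]+u[2],u[1])],[z,z]); print(n,np.round(u,1),p[0].round(4),'diam',2*np.linalg.norm(p[1]-p[0]).round(4))
# fixture corners (outer top), pixel/z
P=px2w('top',np.array([(512,232),(635,217),(655,339),(527,352),(531,306)])/k,[.06,.03,.03,.05,.07]);print(P.round(3))
```

```text
steel [197.4 176.8  10.8 148. ] [0.608 0.253 0.025] diam 0.0556
brass [228.1 235.3   8.9 242. ] [0.4591 0.1685 0.04  ] diam 0.0446
small [248.1 204.4   6.2 121. ] [0.539  0.1206 0.03  ] diam 0.0314
puck [370.9 182.6   8.4 222. ] [ 0.6034 -0.1953  0.02  ] diam 0.0432
tip [311.  161.5   3.5  37. ] [ 0.6453 -0.0338  0.072 ] diam 0.0174
turq [217.3 142.6  10.8 357. ] [0.6992 0.2046 0.025 ] diam 0.0564
[[ 0.682 -0.077  0.06 ]
 [ 0.719 -0.286  0.03 ]
 [ 0.517 -0.314  0.03 ]
 [ 0.49  -0.103  0.05 ]
 [ 0.561 -0.106  0.07 ]]
```

```bash
cat >> h.py <<'E'
def to(P,s=None):
    s=s or bot.read_state(); R=np.array(s['tcp_rot']); return (R.T@(np.array(P)-s['position'])*1000).round(1)
def tilt(s):
    R=np.array(s['tcp_rot']); z=np.array([0,0,-1.]); ax=np.cross(R[:,2],z); return np.degrees(R.T@ax).round(2)
E
python3 -c "
from h import *
print(to([.5,-.2,.23]),to([.459,.1685,.2]))"
```

```text
[ 407.1 -272.    -7.7] [ 488.7 -633.6   23.1]
```

```bash
python3 -m jog '[[[407,-272,-8],[0,0,0],0],[[407,-272,-8],[0,0,0],0],[[407,-272,-8],[0,0,0],0],[[407,-272,-8],[0,0,0],0],[[407,-272,-8],[0,0,0],0],[[407,-272,-8],[0,0,0],0],[[407,-272,-8],[0,0,0],0],[[407,-272,-8],[0,0,0],0],[[407,-272,-8],[0,0,0],0],[[407,-272,-8],[0,0,0],0],[[407,-272,-8],[0,0,0],0],[[407,-272,-8],[0,0,0],0]]'
python3 -c "
from h import *
print(to([.459,.1685,.2]),bot.read_state()['joint_positions'].round(0))"
```

```text
time_s: 1.1
position: [0.5012, -0.1976, 0.2304]
tcp_rot: [[0.945, 0.328, -0.0], [0.328, -0.945, 0.001], [0.0, -0.001, -1.0]]
force: [0.6, -0.3, -0.2]
opening: 1.004
[  80.3 -359.6   30.8] [-33.  23.  94.   0.  63.  37.]
```

```bash
python3 -m jog '[[[80,-360,31],[0,0,0],0],[[80,-360,31],[0,0,0],0],[[80,-360,31],[0,0,0],0],[[80,-360,31],[0,0,0],0],[[80,-360,31],[0,0,0],0],[[80,-360,31],[0,0,0],0],[[80,-360,31],[0,0,0],0],[[80,-360,31],[0,0,0],0],[[80,-360,31],[0,0,0],0],[[80,-360,31],[0,0,0],0],[[80,-360,31],[0,0,0],0],[[80,-360,31],[0,0,0],0]]'
cat >> h.py <<'E'
def rim(s,im,P,diam,h,cond,seed=None):
    "fit circle of rim at height h by colour blob near P; returns world centre"
    c=w2px('wrist',[[P[0],P[1],h]],s)[0]; print('predicted px',c.round(1))
E
python3 - <<'E'
from h import *
s,im=cap('wrist','w1.png'); print(s['position'],s['joint_positions'].round(0)); print(w2px('wrist',[[.459,.1685,.046],[.459,.1685,0],[.608,.253,.03]],s))
E
```

```text
time_s: 2.1
position: [0.4579, 0.1655, 0.1994]
tcp_rot: [[0.945, 0.328, -0.0], [0.328, -0.945, -0.001], [-0.001, 0.0, -1.0]]
force: [-0.2, -0.3, -0.2]
opening: 1.002
[0.45789493 0.16549857 0.1993621 ] [  7.  22. 103.  -0.  55.  78.]
[[252.81527223 175.03841531]
 [253.0139593  165.63954775]
 [219.92578368  -1.45117738]]
```

View pics/w1.png

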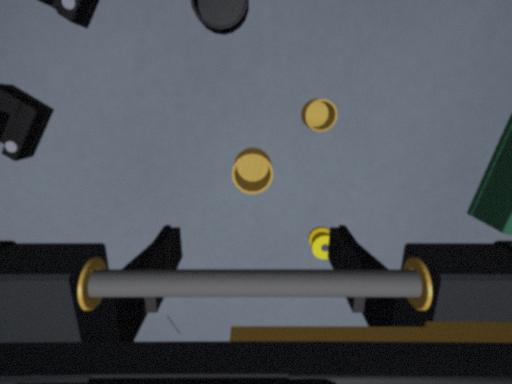

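```bash
cat >> h.py <<'E'
from scipy.optimize import minimize
def fitcyl(s,im,P,r,h,cond,z0=0,roi=60):
    a=im.astype(int); m=cond(a[...,0],a[...,1],a[...,2]).astype('uint8')
    m=cv2.morphologyEx(m,cv2.MORPH_CLOSE,np.ones((5,5)))
    c=w2px('wrist',[[P[0],P[1],z0+h]],s)[0]; n,l,st,cc=cv2.connectedComponentsWithStats(m)
    i=1+np.argmin(np.linalg.norm(cc[1:]-c,axis=1)-.05*np.minimum(st[1:,4],300)); m=(l==i).astype('uint8')
    cn=max(cv2.findContours(m,cv2.RETR_EXTERNAL,cv2.CHAIN_APPROX_NONE)[0],key=cv2.contourArea); m=cv2.drawContours(m*0,[cn],-1,1,-1)
    t=np.linspace(0,2*np.pi,60); ring=np.c_[np.cos(t)*r,np.sin(t)*r]
    M=cv2.resize(m,None,fx=4,fy=4,interpolation=cv2.INTER_NEAREST)
    def cost(p):
        q=np.r_[np.c_[ring+p,np.full(60,z0)],np.c_[ring+p,np.full(60,z0+h)]]
        hull=cv2.convexHull(((w2px('wrist',q,s)+.5)*4).astype('float32'))
        mm=cv2.fillConvexPoly(M*0,hull.round().astype(int),1); return 1-(mm&M).sum()/(mm|M).sum()
    o=minimize(cost,P,method='Nelder-Mead',options=dict(initial_simplex=[P,[P[0]+.004,P[1]],[P[0],P[1]+.004]],xatol=1e-4,fatol=1e-5))
    return o.x.round(4),'IoU',round(1-o.fun,3),'px',m.sum()
yel=lambda r,g,b:(r-b>45)
dark=lambda r,g,b:(r+g+b<210)
E
python3 - <<'E'
from h import *
s=bot.read_state(); im=cv2.imread('pics/w1.png')[:,:,::-1]
p,*q=fitcyl(s,im,[.459,.1685],.0225,.046,yel); print(p,q,to([*p,.12]),to([*p,.029]),tilt(s))
E
```

```text
[0.4598 0.1692] ['IoU', np.float64(0.896), 'px', np.uint64(1429)] [ 2.9 -3.6 79.5] [  2.9  -3.7 170.5] [0.03 0.01 0.  ]
```

```bash
python3 -m jog '[[[3,-4,40],[0,0,0],0],[[3,-4,80],[0,0,0],0],[[3,-4,115],[0,0,0],0],[[3,-4,145],[0,0,0],0],[[3,-4,162],[0,0,0],0],[[3,-4,170],[0,0,0],0],[[3,-4,170],[0,0,0],0],[[3,-4,170],[0,0,0],0]]'
python3 -m jog '[[[0,0,0],[0,0,0],1],[[0,0,0],[0,0,0],1],[[0,0,0],[0,0,0],1],[[0,0,0],[0,0,0],1],[[0,0,0],[0,0,0],1],[[0,0,0],[0,0,0],1],[[0,0,0],[0,0,0],1],[[0,0,0],[0,0,0],1]]'
python3 -c "
from h import *
print(bot.read_state()['position'],to([.608,.253,.15]))"
```

```text
time_s: 2.82
position: [0.4604, 0.1695, 0.0298]
tcp_rot: [[0.946, 0.325, 0.0], [0.325, -0.946, 0.0], [0.0, 0.0, -1.0]]
force: [-0.5, -0.1, -0.3]
opening: 0.998
time_s: 3.48
position: [0.4596, 0.1705, 0.0297]
tcp_rot: [[0.945, 0.327, 0.0], [0.327, -0.945, -0.0], [0.0, 0.0, -1.0]]
force: [0.1, -0.2, 1.9]
opening: 0.502
[0.45959743 0.17052289 0.02969868] [ 167.2  -29.4 -120.3]
```

```bash
python3 -m jog '[[[0,0,-20],[0,0,0],1],[[0,0,-50],[0,0,0],1],[[0,0,-90],[0,0,0],1],[[20,-5,-120],[0,0,0],1],[[50,-15,-130],[0,0,0],1],[[80,-29,-130],[0,0,0],1],[[95,-29,-130],[0,0,0],1],[[95,-29,-130],[0,0,0],1],[[95,-29,-130],[0,0,0],1],[[95,-29,-130],[0,0,0],1]]'
python3 - <<'E'
from h import *
s,im=cap('wrist','w2.png'); p,*q=fitcyl(s,im,[.608,.253],.028,.03,dark); print(s['position'],p,q,to([*p,.1],s),tilt(s),s['opening'])
P=[[*p,.03]]; print(w2px('wrist',P,s))
t=np.linspace(0,6.283,60); v=im[:,:,::-1].copy()
for z in(.0,.03): cv2.polylines(v,[w2px('wrist',np.c_[p[0]+.028*np.cos(t),p[1]+.028*np.sin(t),0*t+z],s).round().astype(int)],True,(0,0,255),1)
cv2.imwrite('pics/w2o.png',v)
E
```

```text
time_s: 4.32
position: [0.5376, 0.2283, 0.1584]
tcp_rot: [[0.945, 0.327, -0.004], [0.327, -0.945, -0.001], [-0.004, -0.0, -1.0]]
force: [-0.2, 0.1, -0.9]
opening: 0.503
[0.53763175 0.22830246 0.15844103] [0.6086 0.2549] ['IoU', np.float64(0.876), 'px', np.uint64(2698)] [76.  -1.9 58.1] [-0.02  0.25  0.  ] 0.5025158794856464
[[253.23161531 103.23405668]]
```

View pics/w2o.png

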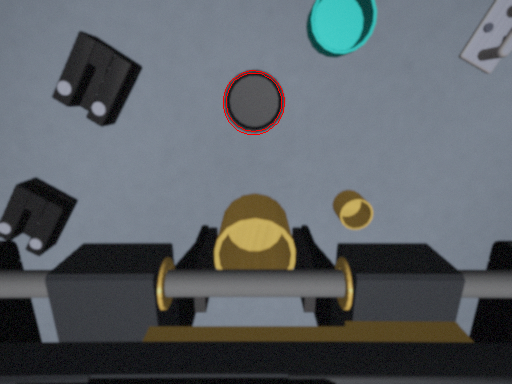

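```bash
cat >> h.py <<'E'
def fit2(s,im,P,r,h,mask,z0=0,rows=384):
    m=mask[:rows]; M=cv2.resize(m,None,fx=4,fy=4,interpolation=cv2.INTER_NEAREST)
    t=np.linspace(0,2*np.pi,60)
    def cost(p):
        ring=np.c_[np.cos(t),np.sin(t)]*(r+p[2])+p[:2]
        q=np.r_[np.c_[ring,np.full(60,z0)],np.c_[ring,np.full(60,z0+h)]]
        hull=cv2.convexHull(((w2px('wrist',q,s)+.5)*4).astype('float32'))
        mm=cv2.fillConvexPoly(M*0,hull.round().astype(int),1); return 1-(mm&M).sum()/(mm|M).sum()
    p=np.r_[P,0]; o=minimize(cost,p,method='Nelder-Mead',options=dict(initial_simplex=[p,p+[.004,0,0],p+[0,.004,0],p+[0,0,-.003]],xatol=5e-5,fatol=1e-5))
    return o.x, round(1-o.fun,3)
def mask(im,cond,c):
    a=im.astype(int); m=cond(a[...,0],a[...,1],a[...,2]).astype('uint8')
    n,l,st,cc=cv2.connectedComponentsWithStats(m); i=1+np.argmin(np.linalg.norm(cc[1:]-c,axis=1)-.05*np.minimum(st[1:,4],300))
    cn=max(cv2.findContours((l==i).astype('uint8'),cv2.RETR_EXTERNAL,cv2.CHAIN_APPROX_NONE)[0],key=cv2.contourArea); return cv2.drawContours(m*0,[cn],-1,1,-1)
def rel(p,s): return (np.array(s['tcp_rot']).T@(np.r_[p[:2],0]-np.r_[s['position'][:2],0])*1000)[:2].round(2)
E
python3 - <<'E'
from h import *
s=bot.read_state(); im=cv2.imread('pics/w2.png')[:,:,::-1]
for th in(170,220,260):
    m=mask(im,lambda r,g,b:r+g+b<th,(254,102)); print('steel',th,m.sum(),*(f:=fit2(s,im,[.608,.2545],.028,.03,m)),rel(f[0],s))
tz=s['position'][2]
for th in(30,50):
    m=mask(im,lambda r,g,b:r-b>th,(255,240)); print('brass',th,m.sum(),*(f:=fit2(s,im,s['position'][:2],.0225,.046,m,tz-.029,264)),rel(f[0],s))
print(im[60:140:3,254].sum(1), im[240,290:305].sum(1))
E
```

```text
steel 170 2512 [ 0.61017812  0.2548191  -0.00276961] 0.982 [77.26 -1.47]
steel 220 2742 [ 0.61013557  0.25500842 -0.00162869] 0.982 [77.29 -1.66]
steel 260 2874 [ 0.6099816   0.25493368 -0.00104772] 0.982 [77.12 -1.64]
brass 30 5088 [ 5.35976227e-01  2.28529876e-01 -1.91031966e-04] 0.977 [-1.45 -0.84]
brass 50 4869 [ 0.53578403  0.22838441 -0.00055028] 0.976 [-1.68 -0.77]
[394 400 396 326 171 158 269 265 266 252 266 268 267 260 255 261 257 260
 255 260 252 254 178 121 280 394 397] [464 439 395 263 132  71  70  48  64  56  46  76  61  60  53]
```

```bash
python3 -m jog '[[[35,0,0],[0,0,0],1],[[65,-1,20],[0,0,0],1],[[76.3,-1,50],[0,0,0],1],[[76.3,-1,75],[0,0,0],1],[[76.3,-1,88],[0,0,0],1],[[76.3,-1,88],[0,0,0],1],[[76.3,-1,88],[0,0,0],1],[[76.3,-1,88],[0,0,0],1],[[76.3,-1,88],[0,0,0],1]]'
python3 - <<'E'
from h import *
s,im=cap('wrist','w3.png'); print(s['position'],np.abs(s['qvel']).max(),rel([.61,.255],s)); tz=s['position'][2]
# overlay predicted: steel at measured, brass at tool offset -1.5,-.8
R=np.array(s['tcp_rot']); t=np.linspace(0,6.283,60); v=cv2.resize(im[:,:,::-1],None,fx=3,fy=3,interpolation=cv2.INTER_CUBIC)
def ring(p,r,z,col): cv2.polylines(v,[((w2px('wrist',np.c_[p[0]+r*np.cos(t),p[1]+r*np.sin(t),0*t+z],s)+.5)*3).round().astype(int)],True,col,1)
ring([.61,.255],.028,.03,(0,0,255)); b=s['position']+R@[-.0015,-.0008,0]
ring(b,.0225,tz-.029,(0,255,0)); ring(b,.0225,tz+.017,(0,255,0))
c=v[340:850,480:1060]; cv2.imwrite('pics/w3o.png',c)
E
```

```text
time_s: 5.12
position: [0.6126, 0.255, 0.0737]
tcp_rot: [[0.945, 0.327, 0.003], [0.327, -0.945, 0.001], [0.003, 0.0, -1.0]]
force: [-0.2, -0.0, -1.3]
opening: 0.502
[0.61262314 0.25500302 0.07365577] 0.20094832335891066 [-2.48 -0.85]
```

View pics/w3o.png

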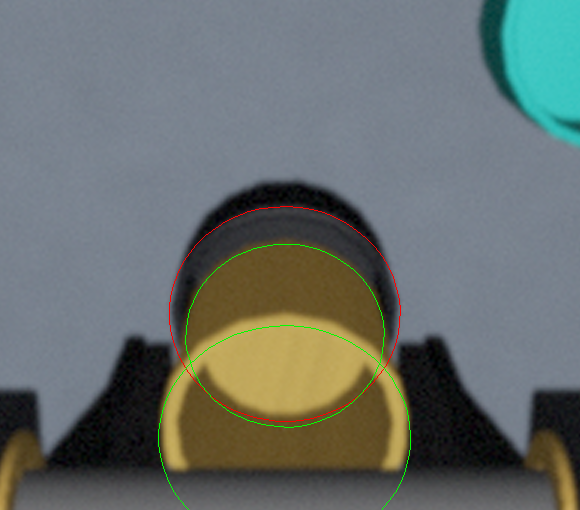

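Run:
```python
from h import *
s=bot.read_state(); print(s['position'])
R=np.array(s['tcp_rot']); o=np.array(s['position'])
def pr(P): return ((w2px('wrist',np.array([o+R@(np.array(p)/1000) for p in P]),s)+.5)*3-[480,340]).round(1)
# brass: tool coords x offset, z down
for x in(-1.5,0,1.5):
  for zb in(27,29,31): print(x,zb,'base',pr([[x+22.5,-.8,zb]])[0],'rim',pr([[x+22.5,-.8,zb-46]])[0])
st=np.array([.61,.255,0]); sx=(R.T@(st-o))*1000; print(sx)
for z in(0,30): print('steel',z,pr([sx+[28,0,-z]]),pr([sx+[25,0,-z]]),pr([sx+[0,28,-z]]),pr([sx+[0,-28,-z]]))
im=cv2.imread('pics/w3.png').astype(int).sum(2); print([(r,round((r+.5)*3-340),im[r,254:257].mean().round()) for r in range(170,222)])
```

```text
[0.61264596 0.25500225 0.0736493 ]
-1.5 27 base [284.5 246.1] rim [284.3 330.4]
-1.5 29 base [284.5 243.3] rim [284.3 325.7]
-1.5 31 base [284.5 240.5] rim [284.3 321.2]
0 27 base [284.5 239.6] rim [284.3 322.2]
0 29 base [284.5 236.8] rim [284.3 317.6]
0 31 base [284.5 234.1] rim [284.3 313.1]
1.5 27 base [284.5 233. ] rim [284.3 313.9]
1.5 29 base [284.5 230.2] rim [284.3 309.4]
1.5 31 base [284.5 227.6] rim [284.3 305.1]
[-2.75310228 -0.88932972 73.64000709]
steel 0 [[284.3 176.4]] [[284.3 187.3]] [[386.4 275.8]] [[182.3 275.7]]
steel 30 [[284.2 206.8]] [[284.2 219.1]] [[399.6 317.9]] [[168.9 317.9]]
[(170, 172, np.float64(388.0)), (171, 174, np.float64(390.0)), (172, 178, np.float64(363.0)), (173, 180, np.float64(292.0)), (174, 184, np.float64(167.0)), (175, 186, np.float64(69.0)), (176, 190, np.float64(35.0)), (177, 192, np.float64(31.0)), (178, 196, np.float64(17.0)), (179, 198, np.float64(31.0)), (180, 202, np.float64(49.0)), (181, 204, np.float64(96.0)), (182, 208, np.float64(154.0)), (183, 210, np.float64(189.0)), (184, 214, np.float64(176.0)), (185, 216, np.float64(151.0)),
[... 416 characters left out ...]
p.float64(227.0)), (200, 262, np.float64(220.0)), (201, 264, np.float64(216.0)), (202, 268, np.float64(217.0)), (203, 270, np.float64(220.0)), (204, 274, np.float64(225.0)), (205, 276, np.float64(221.0)), (206, 280, np.float64(221.0)), (207, 282, np.float64(225.0)), (208, 286, np.float64(222.0)), (209, 288, np.float64(221.0)), (210, 292, np.float64(216.0)), (211, 294, np.float64(226.0)), (212, 298, np.float64(217.0)), (213, 300, np.float64(215.0)), (214, 304, np.float64(219.0)), (215, 306, np.float64(224.0)), (216, 310, np.float64(239.0)), (217, 312, np.float64(292.0)), (218, 316, np.float64(373.0)), (219, 318, np.float64(427.0)), (220, 322, np.float64(447.0)), (221, 324, np.float64(452.0))]
```

```bash
python3 -m jog '[[[-2.5,0,0],[0,0,0],1],[[-2.5,0,6],[0,0,0],1],[[-2.5,0,6],[0,0,0],1],[[-2.5,0,6],[0,0,0],1],[[-2.5,0,6],[0,0,0],1]]'
python3 - <<'E'
from h import *
s,im=cap('wrist','w4.png'); print(s['position'])
R=np.array(s['tcp_rot']); o=np.array(s['position'])
def pr(P): return w2px('wrist',np.array([o+R@(np.array(p)/1000) for p in P]),s).round(2)
zt=o[2]*1000
print('brass@0',pr([[22.5,-.8,29.7],[22.5,-.8,29.7-46],[23.5,-.8,29.7],[23.5,-.8,29.7-46]]).tolist())
print('steel@0',pr([[28,-.8,zt],[28,-.8,zt-30],[29,-.8,zt],[29,-.8,zt-30]]).tolist())
g=im.astype(int).sum(2); print('col',list(zip(range(168,225),g[168:225,253:257].mean(1).round().astype(int).tolist())))
for r in(186,192,200): print(r,'L',list(zip(range(212,232),g[r-1:r+2,212:232].mean(0).round().astype(int).tolist())),'R',list(zip(range(278,298),g[r-1:r+2,278:298].mean(0).round().astype(int).tolist())))
v=cv2.resize(im[150:270,170:340,::-1],None,fx=4.5,fy=4.5,interpolation=cv2.INTER_CUBIC); cv2.imwrite('pics/w4o.png',v)
E
```

```text
time_s: 5.58
position: [0.6092, 0.254, 0.0654]
tcp_rot: [[0.945, 0.327, -0.0], [0.327, -0.945, -0.0], [-0.0, -0.0, -1.0]]
force: [0.5, -0.9, -2.6]
opening: 0.502
[0.60916401 0.25398198 0.06541428]
brass@0 [[254.34, 191.45], [254.26, 218.18], [254.34, 190.0], [254.26, 216.37]]
steel@0 [[254.38, 170.67], [254.35, 181.1], [254.38, 169.4], [254.35, 179.66]]
col [(168, 388), (169, 377), (170, 332), (171, 246), (172, 127), (173, 62), (174, 36), (175, 38), (176, 30), (177, 40), (178, 51), (179, 79), (180, 150), (181, 190), (182, 183), (183, 152), (184, 156), (185, 162), (186, 164), (187, 168), (188, 163), (189, 169), (190, 161), (191, 162), (192, 178), (193, 197), (194, 214), (195, 217), (196, 220), (197, 216), (198, 218), (199, 213), (200, 220), (201, 224), (202, 223), (203, 218), (204, 218), (205, 217), (206, 218), (207, 223), (208, 221), (209, 222), (210, 223), (211, 221), (212, 227), (213, 218), (214, 222), (215, 221), (216, 238), (217, 285), (218, 371), (219, 426), (220, 448), (221, 454), (222, 456), (223, 451), (224, 455)]
186 L [(212, 387), (213, 389), (214, 390), (215, 388), (216, 3
[... 693 characters left out ...]
0, 133), (281, 141), (282, 137), (283, 122), (284, 105), (285, 81), (286, 97), (287, 171), (288, 293), (289, 359), (290, 385), (291, 390), (292, 389), (293, 392), (294, 393), (295, 396), (296, 394), (297, 393)]
200 L [(212, 394), (213, 395), (214, 396), (215, 391), (216, 391), (217, 377), (218, 321), (219, 229), (220, 148), (221, 117), (222, 123), (223, 117), (224, 113), (225, 129), (226, 149), (227, 144), (228, 148), (229, 144), (230, 153), (231, 162)] R [(278, 168), (279, 158), (280, 150), (281, 154), (282, 154), (283, 146), (284, 151), (285, 126), (286, 119), (287, 123), (288, 132), (289, 145), (290, 216), (291, 307), (292, 367), (293, 392), (294, 391), (295, 386), (296, 390), (297, 395)]
```

View pics/w4o.png

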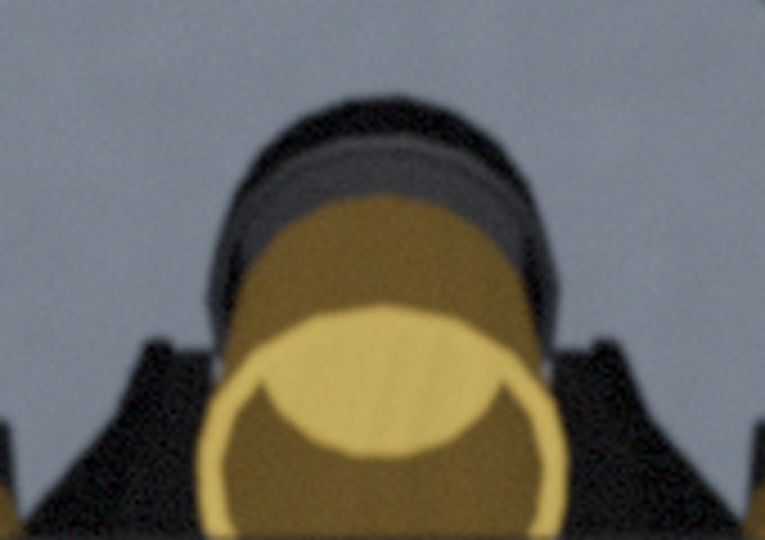

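```bash
python3 -m jog '[[[0.4,0,2],[0,0,0],1],[[0.4,0,4],[0,0,0],1],[[0.4,0,6],[0,0,0],1],[[0.4,0,8],[0,0,0],1],[[0.4,0,8],[0,0,0],1]]'; python3 -m jog '[[[0,0,2],[0,0,0],1],[[0,0,4],[0,0,0],1],[[0,0,6],[0,0,0],1],[[0,0,8],[0,0,0],1],[[0,0,8],[0,0,0],1]]'
```

```text
time_s: 6.05
position: [0.6093, 0.254, 0.0569]
tcp_rot: [[0.945, 0.327, -0.001], [0.327, -0.945, -0.0], [-0.001, -0.0, -1.0]]
force: [-0.1, 0.7, -1.7]
opening: 0.499
time_s: 6.47
position: [0.6093, 0.254, 0.049]
tcp_rot: [[0.945, 0.327, -0.001], [0.327, -0.945, -0.0], [-0.001, -0.0, -1.0]]
force: [0.3, -0.5, -2.1]
opening: 0.502
```

```bash
python3 -m jog '[[[0,0,3],[0,0,0],1],[[0,0,6],[0,0,0],1],[[0,0,9],[0,0,0],1],[[0,0,12],[0,0,0],1],[[0,0,13.5],[0,0,0],1],[[0,0,14.3],[0,0,0],1],[[0,0,14.3],[0,0,0],1],[[0,0,14.3],[0,0,0],1]]'
```

```text
time_s: 7.13
position: [0.6097, 0.2541, 0.0353]
tcp_rot: [[0.945, 0.327, 0.0], [0.327, -0.945, 0.0], [0.0, 0.0, -1.0]]
force: [-1.1, -0.0, -1.7]
opening: 0.502
```

```bash
python3 -m jog '[[[0,0,0.8],[0,0,0],1],[[0,0,0.8],[0,0,0],1],[[0,0,0.8],[0,0,0],0.3],[[0,0,0.8],[0,0,0],0.1],[[0,0,0.8],[0,0,0],0],[[0,0,0.8],[0,0,0],0],[[0,0,0],[0,0,0],0],[[0,0,-20],[0,0,0],0],[[-20,0,-60],[0,0,0],0],[[-50,0,-100],[0,0,0],0],[[-60,0,-110],[0,0,0],0],[[-60,0,-110],[0,0,0],0]]'
python3 -m jog '[[[0,0,0],[0,0,0],0],[[0,0,0],[0,0,0],0],[[0,0,0],[0,0,0],0]]'
python3 - <<'E'
from h import *
s,im=cap('wrist','w5.png'); _,sd=cap('side')
R=np.array(s['tcp_rot']); print(s['position'])
p=np.array([.609,.2545]); t=np.linspace(0,6.283,80)
v=cv2.resize(im[:,:,::-1],None,fx=4,fy=4,interpolation=cv2.INTER_CUBIC)
for r,z,c in((.028,0,(0,0,255)),(.028,.03,(0,0,255)),(.0225,.05,(0,255,0))): cv2.polylines(v,[((w2px('wrist',np.c_[p[0]+r*np.cos(t),p[1]+r*np.sin(t),0*t+z],s)+.5)*4).round().astype(int)],True,c,1)
c=((w2px('wrist',[[*p,.03]],s)[0])*4).astype(int); v=v[max(0,c[1]-200):c[1]+200,c[0]-200:c[0]+200]
sd=sd[:,:,::-1]; q=w2px('side',[[*p,.03]])[0].astype(int); w=cv2.resize(sd[q[1]-40:q[1]+40,q[0]-40:q[0]+40],(400,400),interpolation=cv2.INTER_CUBIC)
cv2.imwrite('pics/w5o.png',np.hstack([cv2.resize(v,(400,400)),w]))
E
```

```text
time_s: 8.13
position: [0.552, 0.2345, 0.1498]
tcp_rot: [[0.945, 0.327, 0.004], [0.327, -0.945, 0.001], [0.004, 0.001, -1.0]]
force: [-0.3, -0.3, -0.3]
opening: 0.995
time_s: 8.38
position: [0.5532, 0.2345, 0.144]
tcp_rot: [[0.945, 0.327, -0.001], [0.327, -0.945, -0.0], [-0.001, -0.0, -1.0]]
force: [-0.6, -0.3, 0.3]
opening: 1.0
[0.55323783 0.23452982 0.14397561]
```

View pics/w5o.png

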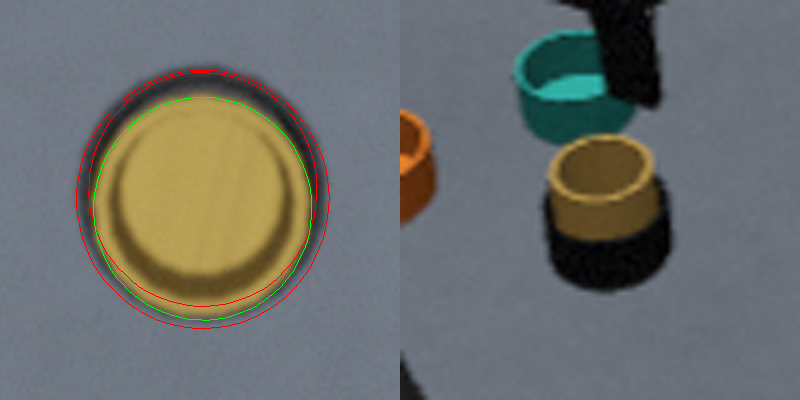

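```bash
python3 -c "
from h import *
print(to([.609,.2543,.006]),tilt(bot.read_state()))"
```

```text
[ 59.6  -0.4 137.6] [-0.01  0.12  0.  ]
```

```bash
python3 -m jog '[[[35,0,0],[0,0,0],0],[[59,0,0],[0,0,0],0],[[59,0,20],[0,0,0],0],[[59,0,55],[0,0,0],0],[[59,0,90],[0,0,0],0],[[59,0,115],[0,0,0],0],[[59,0,130],[0,0,0],0],[[59,0,137],[0,0,0],0],[[59,0,137],[0,0,0],0],[[59,0,137],[0,0,0],0]]'
python3 -m jog '[[[0,0,0],[0,0,0],1],[[0,0,0],[0,0,0],1],[[0,0,0],[0,0,0],1],[[0,0,0],[0,0,0],1],[[0,0,0],[0,0,0],1],[[0,0,0],[0,0,0],1],[[0,0,0],[0,0,0],1]]'
```

```text
time_s: 9.32
position: [0.6091, 0.2539, 0.0078]
tcp_rot: [[0.945, 0.327, -0.0], [0.327, -0.945, -0.0], [-0.0, -0.0, -1.0]]
force: [0.4, 0.8, 0.4]
opening: 0.999
time_s: 9.9
position: [0.609, 0.2538, 0.0088]
tcp_rot: [[0.945, 0.327, 0.001], [0.327, -0.945, 0.0], [0.001, 0.0, -1.0]]
force: [0.4, 0.1, 2.9]
opening: 0.638
```

```bash
python3 -m jog '[[[0,0,-8],[0,0,0],1],[[0,0,-25],[0,0,0],1],[[0,0,-50],[0,0,0],1],[[0,0,-80],[0,0,0],1],[[0,0,-110],[0,0,0],1],[[0,0,-135],[0,0,0],1],[[0,0,-150],[0,0,0],1],[[0,0,-155],[0,0,0],1],[[0,0,-155],[0,0,0],1]]'
python3 -m jog '[[[-8,14,0],[0,0,0],1],[[-24,44,0],[0,0,0],1],[[-42,77,0],[0,0,0],1],[[-60,110,0],[0,0,0],1],[[-80,145,0],[0,0,0],1],[[-98,178,0],[0,0,0],1],[[-116,210,0],[0,0,0],1],[[-134,244,0],[0,0,0],1],[[-152,276,0],[0,0,0],1],[[-170,310,0],[0,0,0],1],[[-185,337,0],[0,0,0],1],[[-200,364,0],[0,0,0],1]]'
python3 -m jog '[[[-14,25,0],[0,0,0],1],[[-24,45,0],[0,0,0],1],[[-30,55,0],[0,0,0],1],[[-32,58,0],[0,0,0],1],[[-32,58,0],[0,0,0],1],[[-32,58,0],[0,0,0],1],[[-32,58,0],[0,0,0],1]]'
python3 - <<'E'
from h import *
s,im=cap('wrist','w6.png'); print(s['position'],np.abs(s['qvel']).max().round(2),s['opening'],tilt(s))
print(w2px('wrist',[[.6034,-.1953,.02]],s))
m=mask(im,lambda r,g,b:b-r>60,w2px('wrist',[[.6034,-.1953,.02]],s)[0]); f=fit2(s,im,[.6034,-.1953],.022,.004,m,.016); print('puck',m.sum(),f,rel(f[0],s))
E
```

```text
time_s: 10.65
position: [0.6092, 0.254, 0.1647]
tcp_rot: [[0.945, 0.327, 0.002], [0.327, -0.945, 0.001], [0.003, 0.0, -1.0]]
force: [-0.0, 0.6, -2.9]
opening: 0.631
time_s: 11.65
position: [0.536, -0.1573, 0.1612]
tcp_rot: [[0.946, 0.326, -0.004], [0.326, -0.946, 0.002], [-0.004, -0.003, -1.0]]
force: [-0.1, 0.4, -2.0]
opening: 0.638
time_s: 12.23
position: [0.527, -0.2191, 0.1628]
tcp_rot: [[0.945, 0.328, -0.001], [0.328, -0.945, 0.001], [-0.001, -0.002, -1.0]]
force: [0.3, -0.3, -2.3]
opening: 0.638
[ 0.5269983  -0.21906932  0.16284314] 0.42 0.6379203201934912 [-0.1   0.04  0.  ]
[[258.25598286  98.83392669]]
puck 1700 (array([ 6.04311095e-01, -1.94700429e-01, -3.61124139e-04]), np.float64(0.981)) [81.03  2.34]
```

View pics/w6.png

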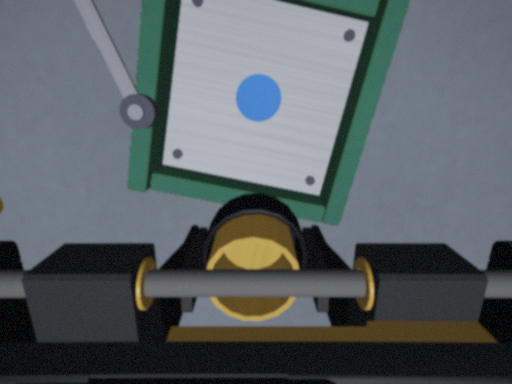

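```bash
python3 -m jog '[[[15,1,0],[0,0,0],1],[[40,2.8,0],[0,0,0],1],[[65,2.8,0],[0,0,0],1],[[80.5,2.8,0],[0,0,0],1],[[80.5,2.8,15],[0,0,0],1],[[80.5,2.8,40],[0,0,0],1],[[80.5,2.8,65],[0,0,0],1],[[80.5,2.8,85],[0,0,0],1],[[80.5,2.8,95],[0,0,0],1],[[80.5,2.8,95],[0,0,0],1],[[80.5,2.8,95],[0,0,0],1],[[80.5,2.8,95],[0,0,0],1]]'
python3 - <<'E'
from h import *
s,im=cap('wrist'); _,sd=cap('side'); _,tp=cap('top'); o=s['position']; print(o,s['opening'],tilt(s),s['force'])
t=np.linspace(0,6.283,80); zb=o[2]-.0085; off=np.array(s['tcp_rot'])@[0,0,0]
L=[(.028,zb,(0,0,255)),(.028,zb+.03,(0,0,255)),(.0225,zb+.05,(0,255,0))]
out=[]
for n,i in(('wrist',im),('side',sd),('top',tp)):
    c=w2px(n,[[.604,-.1948,.02]],s)[0]; k=4 if n=='wrist' else 8; h=200/k if n!='wrist' else 70; kk=200/h
    v=cv2.resize(i[:,:,::-1],None,fx=kk,fy=kk,interpolation=cv2.INTER_CUBIC)
    for r,z,col in L: cv2.polylines(v,[((w2px(n,np.c_[o[0]+r*np.cos(t),o[1]+r*np.sin(t),0*t+z],s)+.5)*kk).round().astype(int)],True,col,1)
    cv2.polylines(v,[((w2px(n,np.c_[.604+.022*np.cos(t),-.1948+.022*np.sin(t),0*t+.02],s)+.5)*kk).round().astype(int)],True,(255,255,0),1)
    C=(c*kk).astype(int); x0,y0=max(0,C[0]-200),max(0,C[1]-200); out.append(v[y0:y0+400,x0:x0+400])
cv2.imwrite('pics/w7.png',np.hstack([cv2.resize(a,(266,266)) if 0 else a for a in out[:2]])); cv2.imwrite('pics/w7t.png',out[2])
E
```

```text
time_s: 13.28
position: [0.6055, -0.1973, 0.0696]
tcp_rot: [[0.945, 0.327, 0.002], [0.327, -0.945, -0.001], [0.002, 0.002, -1.0]]
force: [0.6, -0.7, -3.4]
opening: 0.633
[ 0.605492   -0.19734895  0.06961572] 0.633420642298997 [ 0.12 -0.11  0.  ] [ 0.63230294 -0.71943377 -3.40576955]
```

View pics/w7.png

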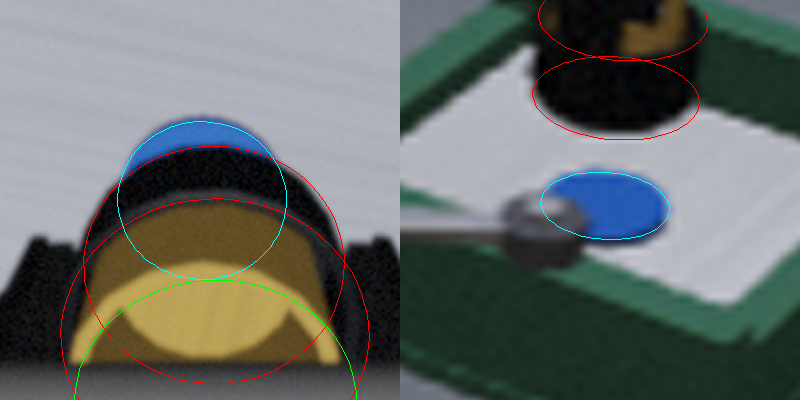

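```bash
python3 -m jog '[[[-0.7,-2.2,5],[0,0,0],1],[[-0.7,-2.2,14],[0,0,0],1],[[-0.7,-2.2,23],[0,0,0],1],[[-0.7,-2.2,29],[0,0,0],1],[[-0.7,-2.2,31],[0,0,0],1],[[-0.7,-2.2,31],[0,0,0],1],[[-0.7,-2.2,31],[0,0,0],1],[[-0.7,-2.2,31],[0,0,0],1],[[-0.7,-2.2,31],[0,0,0],1],[[-0.7,-2.2,31],[0,0,0],1],[[-0.7,-2.2,31],[0,0,0],1]]'
python3 - <<'E'
from h import *
s,im=cap('wrist','w8.png'); _,sd=cap('side','s8.png'); _,tp=cap('top','t8.png'); o=s['position']; print(o,s['opening'],tilt(s),rel([.604,-.195],s))
t=np.linspace(0,6.283,80); zb=o[2]-.0085
L=[(.028,zb,(0,0,255)),(.028,zb+.03,(0,0,255)),(.0225,zb+.05,(0,255,0))]
out=[]
for n,i,k in(('side',sd,8),('top',tp,8)):
    C=(w2px(n,[[.604,-.195,.04]],s)[0]*k).astype(int)
    v=cv2.resize(i[:,:,::-1],None,fx=k,fy=k,interpolation=cv2.INTER_CUBIC)
    for r,z,col in L+[(.022,.02,(255,255,0))]:
        q=o[:2] if r!=.022 else [.604,-.195]
        cv2.polylines(v,[((w2px(n,np.c_[q[0]+r*np.cos(t),q[1]+r*np.sin(t),0*t+z],s)+.5)*k).round().astype(int)],True,col,1)
    out.append(v[C[1]-200:C[1]+200,C[0]-200:C[0]+200])
cv2.imwrite('pics/w8o.png',np.hstack(out))
E
```

```text
time_s: 14.35
position: [0.6031, -0.1954, 0.0376]
tcp_rot: [[0.945, 0.327, 0.001], [0.327, -0.945, -0.0], [0.0, 0.0, -1.0]]
force: [-0.4, 0.4, -2.5]
opening: 0.634
[ 0.60314795 -0.19542875  0.03762683] 0.6335462596767427 [ 0.03 -0.03  0.  ] [ 0.95 -0.13]
```

View pics/w8o.png

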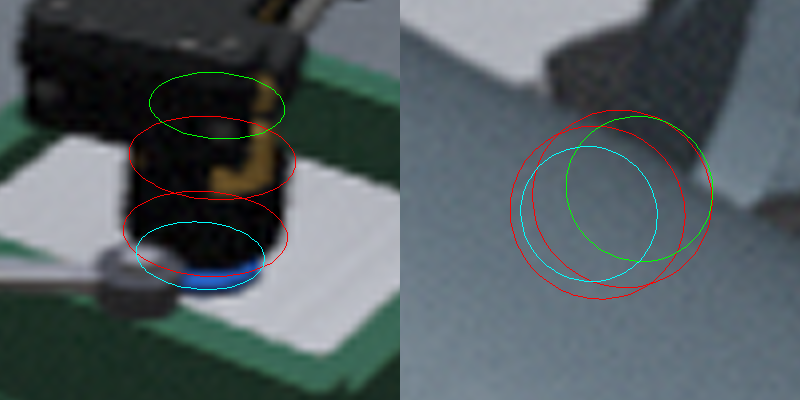

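Run:
```python
from h import *
s,sd=cap('side'); _,_2=s,None; print(s['position'])
o=np.array([.6035,-.195,0])
a=sd.astype(int)
d=np.array([-.578,.549]);d/=np.linalg.norm(d)  # horizontal toward camera
f=lambda r,z: w2px('side',[[*(o[:2]+d*r),z]])[0].round(2)
for z in(.026,.028,.030,.032,.034): print('cup front edge',z,f(.028,z))
print('puck front top/bottom',f(.022,.02),f(.022,.016),'centre',f(0,.02))
c=int(round(f(.022,.02)[0])); r=int(f(.022,.02)[1])
for cc in(c,c+2,c+4): print(cc,[(i,a[i,cc].tolist()) for i in range(r-7,r+5)])
print('puck right edge ref', w2px('side',[[.6035+.022*k[0],-.195+.022*k[1],.02] for k in([-.69,-.72],[.69,.72])]))
row=int(f(.028,.03)[1])-8; q=int(f(.028,.03)[0]); print(row,[(x,int(a[row,x].sum())) for x in range(q-16,q+16)], w2px('side',[[.6035+.028*k[0],-.195+.028*k[1],.035] for k in([-.69,-.72],[.69,.72])]))
```

```text
[ 0.60299931 -0.19534902  0.0374403 ]
cup front edge 0.026 [325.83 154.99]
cup front edge 0.028 [325.89 154.36]
cup front edge 0.03 [325.95 153.73]
cup front edge 0.032 [326.01 153.1 ]
cup front edge 0.034 [326.07 152.47]
puck front top/bottom [325.35 155.67] [325.23 156.91] centre [324.25 151.4 ]
325 [(148, [9, 9, 12]), (149, [7, 7, 13]), (150, [5, 2, 6]), (151, [14, 10, 13]), (152, [3, 5, 9]), (153, [11, 22, 41]), (154, [37, 89, 179]), (155, [38, 88, 177]), (156, [35, 49, 77]), (157, [144, 151, 165]), (158, [182, 186, 193]), (159, [104, 133, 124])]
327 [(148, [7, 9, 11]), (149, [2, 2, 2]), (150, [10, 11, 12]), (151, [17, 17, 17]), (152, [13, 12, 12]), (153, [1, 10, 35]), (154, [39, 91, 180]), (155, [35, 82, 163]), (156, [44, 56, 81]), (157, [183, 184, 193]), (158, [185, 186, 196]), (159, [173, 177, 182])]
329 [(148, [9, 8, 6]), (149, [2, 6, 3]), (150, [2, 3, 7]), (151, [8, 8, 11]), (152, [5, 8, 18]), (153, [20, 45, 86]), (154, [37, 89, 177]), (155, [28, 57, 109]), (156, [92, 102, 124]), (157, [185, 188, 196]), (158, [187, 190, 198]), (159, [185, 188, 197])]
puck right edge ref [[332.18571429 151.27419121]
 [316.32074432 151.52084531]]
145 [(309, 551), (310, 548), (311, 555), (312, 557), (313, 552), (314, 422), (315, 190), (316, 32), (317, 21), (318, 36), (319, 11), (320, 16), (321, 25), (322, 30), (323, 27), (324, 24), (325, 21), (326, 34), (327, 30), (328, 16), (329, 31), (330, 29), (331, 15), (332, 29), (333, 15), (334, 21), (335, 335), (336, 499), (337, 548), (338, 555), (339, 558), (340, 559)] [[334.85866779 146.5784251 ]
 [314.51353164 146.89480165]]
```

```bash
python3 -m jog '[[[0,0,0],[0,0,0],1],[[0,0,0],[0,0,0],1],[[0,0,0],[0,0,0],1],[[0,0,0],[0,0,0],1]]'; python3 -c "
from h import *
print(bot.hand_in())"
```

```text
time_s: 14.88
position: [0.6029, -0.1953, 0.0372]
tcp_rot: [[0.945, 0.327, -0.0], [0.327, -0.945, 0.0], [-0.0, -0.0, -1.0]]
force: [0.3, -0.2, -2.6]
opening: 0.635
the job is handed in; nothing more can be done
None
```

I set the larger brass cup into the steel cup on the bench and let go of it. I then gripped the steel cup, carried the nested pair over the fixture walls and handed in at 14.9 s, still holding it over the blue puck.

- **Nesting:** wrist and side pictures after release showed the brass cup upright and fully home, with its rim matching the expected 50 mm height.
- **Final hold:** the last reading showed the pair level (about 0.05° of tilt) and still. The gripper opening corresponded to about 55 mm, which fits the 56 mm steel cup.
- **Centring:** about 1 mm from the puck centre by the measured pose. The side picture agreed across its view. The top camera was blocked by the arm at the end, so it could not confirm this.
- **Height:** the two checks disagreed slightly. The arm pose puts the underside about 9 mm above the puck, and the side picture suggests about 11 to 12 mm.
- **Contact:** the force readings, taken at the end of each move, never passed about 4 N. The cup was carried at about 155 mm, well above the 82 mm lever ball. I saw no contact with the fixture, the lever or the other parts, but did not re-measure where those parts stand at the end.

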